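# Draw the crown basket out of the deep rinse pot

### The job

Using the hook tool, catch the loop of the basket at the bottom of the deeper of the two rinse pots, draw the basket out and stand it upright on the white draining tray, gently and never touching the basket with the gripper. Unhook it there and hang the hook back in its holder, where it was.

Things in the scene. Friction and masses are not known exactly. Their poses are not given: they have to be found in the camera images.
- hook_grip (a point): Hook tool, upright in a fixed tube-shaped holder 125 mm tall, bore 44 mm. Point: centre of its black grip, 30 (x) x 18 (y) x 60 mm tall; pinch the 18 mm, along y. 38 mm below the point is the underside of a 64 mm disc that rests on the tube's rim. Raise it 120 mm straight up to free it; to put it back, lower it until the disc is on the rim, then let go.
- hook_crook (a point): Lowest point of the hook's 6 mm steel wire (wire centre), 150 mm straight below the grip; axes as the grip's. The J-shaped crook lies in the x-z plane: shank side at x = -12 mm, open tip at x = +12 mm, 18 mm high over the point; mouth 18 mm wide. 34 to 46 mm up, the shank steps back to x = 0. A hooked load hangs below the grip.
- basket_loop (a point): Peak of the rigid loop (5 mm wire, point at wire centre) of the round steel basket with crowns in the deep pot: 140 g, 78 mm wide, wall 22 mm; point 66 mm above its underside. The loop stands in the basket's y-z plane, spans 75 mm along y; the crook passes through along basket x, either way. Clear for 60 mm below the peak. The like basket in the shallow pot stays there.
- deep_pot: The deeper, fixed grey rinse pot, 106 mm wide, 120 mm tall; origin at the centre of its underside. Round bore 96 mm wide, floor 6 mm above the underside; the basket stands on it near the middle, its loop's peak 48 mm below the rim. The other pot is only 75 mm tall.
- drain_tray: Fixed low white draining tray, 140 (x) x 150 (y) mm; origin at the centre of its underside. Flat floor 5 mm above it, lip 14 mm high all round, inside 128 x 138 mm.

How it is judged (in metres and radians):
On the way:
1. the basket hangs on the hook, drawn clear above the deep pot's rim (z of basket_loop in the frame of deep_pot above 0.186 m and contact force between hook and basket above 0.4 N), for 0.1 s.
At the end, for the whole second after the job is handed in: The basket from the deep pot stands still and upright (within 8 degrees) on the floor of the draining tray, its loop within 45 mm of the tray's centre, free of the hook; the hook hangs upright in its holder again, within 18 mm of where it was (horizontal distance between basket_loop and drain_tray below 0.045 m and z of basket_loop in the frame of drain_tray between 0.063 and 0.078 m and angle between basket_loop's own z axis and vertical below 0.15 rad and linear speed of basket below 0.02 m/s and contact force between hook and basket below 0.1 N and distance of hook_grip from where it was at the start of the episode below 0.018 m and angle between hook_grip's own z axis and vertical below 0.12 rad); the robot touches nothing.
It fails at once if the gripper touches the basket (contact force between the fingers and basket above 0.5 N).
It fails at once if the basket is dropped or flung (faster than 0.8 m/s) (linear speed of basket above 0.8 m/s).
It also fails if it takes over 54 s, if anything falls off the work surface, if the arm or the gripper's body presses on something with over 40 N, if the wrist force passes 120 N, or if a joint passes its speed limit or range.

### The arm

A 6-joint arm with a two-finger parallel gripper is mounted at the origin on a cart in front of the work surface, level with it; the furniture and walls round the work are solid. World frame = base frame: x ahead of the robot, y to its left, z up, the work surface at z = 0. Lengths are in mm, angles in degrees, forces in N, time in s.
With the tool pointing down it reaches from about 350 to 850 mm from the base axis. Payload 8.1 kg.
Tool frame: the origin (TCP) lies between the finger pads; the fingertips stand ahead of it and the grasp point (between the pads) lies 2 mm behind it (nose_length is the z of the fingertips in the tool frame, in mm); z points along the fingers, y is the direction in which the jaws open and shut (so a half turn about z gives the same grasp; the last joint's range is limited). The gripper opens to 85 mm and grips with 20 to 120 N. Pads are 22 mm wide; open, the fingers measure 114 mm over their backs; the gripper's body (76 mm by 85 mm) begins 54 mm behind the grasp point. The pads swing forward as they close: fully open they stand 13 mm farther back than shut.
Start: joints at [-78.117, 7.471, 85.268, -0, 87.261, -4.893], TCP at [173.201, -574.462, 248.292] pointing down, gripper open.
Joint ranges: [-169.43, 169.43], [-51.17, 129.36], [1.28, 143.12], [-76.62, 256.62], [0, 156.53], [-152.29, 152.29]. Speed limits (degrees/s): [136.94, 136.94, 159.86, 180, 180, 180].

### API

Orientations are given as [roll, pitch, yaw] about the fixed x, y, z axes, in that order (R = Rz(yaw) Ry(pitch) Rx(roll)).
In Python, from bench import * gives the robot as it stands.
- The arm moves only by the tool jog_arm, never from a script. Its argument "plan" is a list of rows, each a list of 3 entries, a list of its own where there are three numbers: the turn, a rotation vector about the tool's x, y, z in degrees, then the shift along the tool's x, y, z in m, then the gripper's target within -1 to 1 (fully open at 1, half-way at 0, shut at -1). A call has 1 to 12 rows; each row is the pose to reach, as a shift and turn from the pose commanded when the call began, along the tool's axes at that moment; what a row does not reach only later rows make up. A row lasts 1/8 s, in which the tool goes at most 62.5 mm and 10.7 degrees, less where a joint would pass 70% of its speed; a pose out of reach is approached as far as the arm can. A call with a gripper value outside its range is refused whole. The fingers move at their own pace and stop on an object; "force" is the grip in N (left out, the last holds). Time passes only in rows, so rows that repeat a pose let the fingers close. It gives the time, the measured TCP pose, the force and the opening at its end, in the units of the state.
- sense(): the state, without advancing time (a new reading comes with each control period).
- snapshot(name): name is "scene" or "top"; returns (picture, depth): 400x640x3 uint8, blue, green, red; 400x640 float32, mm along the optical axis (not along the pixel's ray), 0 where there is no reading.
- camera_info(name): a dict with "fov_y" (degrees; the focal length in pixels is half the picture's height over the tangent of half this angle, whatever the lens; pixels are square), "cx", "cy" (the principal point, pixels), "dist_coeffs" ([k1, k2, p1, p2, k3] as OpenCV has them; the pictures are not rectified), "origin" and "orientation" of the camera in the world. Camera axes: x right, y down, z forward; pixel columns grow to the right and rows downward; lengths in mm; the calibration is good to about 2 mm. A picture is of the moment at which its call begins. camera_info takes no time and is no camera call.
- hand_in(): hands the job in, once; it reports no verdict.
The state is a dict: "time": time; "joint_pos": joint angles; "qd": joint speeds; "joint_efforts": joint torques, N m; "tool_pos": TCP position; "tcp_rot": TCP orientation; "ft_force": force on the tool from outside, world axes, zero at the start; "wrist_torque": the same for the moment, N m; "finger_gap": finger opening in mm.
Only numpy, scipy, OpenCV 4.12 (cv2) and the standard library are available. Lean on these libraries where they do the work, as an engineer would, in place of code of your own. Each camera call takes 0.05 s, during which the arm holds its last target.

## Working session

There is one attempt and no reset: what is moved stays moved. The work goes in short steps, Python scripts to look and compute and a tool call to move; the robot and the scene stay as the last step left them, time stands still between calls to the robot, and variables do not carry over. Pictures are saved under pics/ and viewed, and the job is handed in when it is done.

Besides the shell and the picture viewer there is one more tool, called after "Call:" as name([rows], argument=value, ...), one row to a line, values as JSON. jog_arm: Moves the arm, as the interface text tells. Its arguments: {"type":"object","properties":{"plan":{"type":"array","items":{"type":"array"}},"force":{"type":"number"}},"required":["plan"]}

```bash
ls; mkdir -p pics
python3 - <<'E'
from bench import *
import cv2,numpy as np
print(sense())
for n in("scene","top"):
    print(n,camera_info(n))
    p,d=snapshot(n); cv2.imwrite(f"pics/{n}0.png",p); np.savez(f"pics/{n}0.npz",p=p,d=d); print((d>0).mean(), d[d>0].min(), d.max())
E
```

```text
pics
{'time': 0.0, 'joint_pos': array([-7.81155495e+01,  7.51478572e+00,  8.53289567e+01,  4.20889903e-04,
        8.72625300e+01, -4.89383478e+00]), 'qd': array([-0.09800877,  0.00872441,  0.07564704,  0.00720867, -0.03086674,
        0.04132319]), 'joint_efforts': array([ 3.45210265e-04, -5.69400716e+01, -5.00546765e+01, -9.95123310e-05,
        1.46781147e-02, -3.45287063e-06]), 'tool_pos': array([ 173.10988343, -573.94142483,  247.25086576]), 'tcp_rot': array([-1.79894151e+02, -9.48490442e-03,  1.67782561e+01]), 'ft_force': array([0.43621018, 0.54239669, 0.91738623]), 'wrist_torque': array([-0.02867558,  0.00983213,  0.0367177 ]), 'finger_gap': 85.30240790419876}
scene {'fov_y': 42.59802060130205, 'cx': 323.0151170223204, 'cy': 197.43508663268926, 'dist_coeffs': array([-0.07321695,  0.        ,  0.        ,  0.        ,  0.        ]), 'origin': array([-76.75409168, 971.74540896, 735.5099175 ]), 'orientation': array([-122.99271004,    0.40756372, -144.01404459])}
0.996078125 610.4658 3866.7651
top {'fov_y': 45.45339610637298, 'cx': 332.21942549897665, 'cy': 201.94342359311983, 'dist_coeffs': array([0.01619028, 0.        , 0.        , 0.        , 0.        ]), 'origin': array([352.53424911, 187.46917688, 978.16170506]), 'orientation': array([-172.22926779,   -1.00609502,  -88.57711673])}
0.99601171875 532.558 1870.0337
```

View pics/scene0.png

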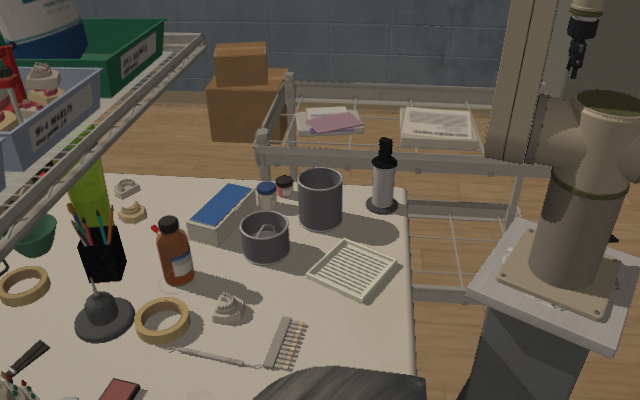

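View pics/top0.png

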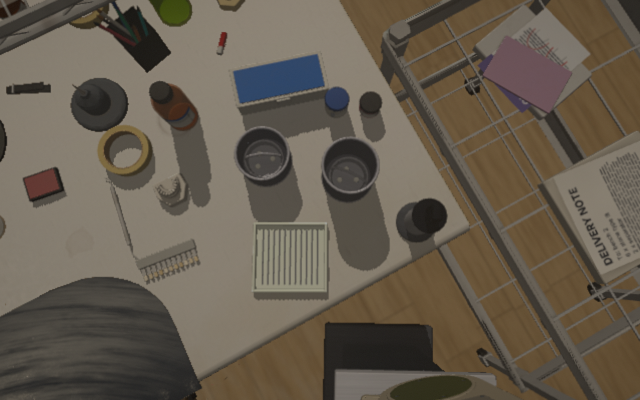

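The scene view shows the hook in its tube at about (383,180), the deep pot at (320,198), the shallow pot at (265,237) and the tray at (352,269). In the top view they are at (422,218), (350,167), (263,155) and (290,257). Next I'll zoom in and measure.

```bash
cat > h.py <<'E'
from bench import *
import cv2,numpy as np
from scipy.spatial.transform import Rotation as R
def cam(n):
    c=camera_info(n); f=200/np.tan(np.radians(c['fov_y'])/2)
    K=np.array([[f,0,c['cx']],[0,f,c['cy']],[0,0,1]]); 
    return K,c['dist_coeffs'],c['origin'],R.from_euler('xyz',c['orientation'],degrees=True).as_matrix()
def rays(n,uv):
    K,D,o,M=cam(n); q=cv2.undistortPoints(np.array(uv,float).reshape(-1,1,2),K,D).reshape(-1,2)
    return o,np.c_[q,np.ones(len(q))]@M.T   # z=1 scaled
def onz(n,uv,z):
    o,r=rays(n,uv); return o+r*((z-o[2])/r[:,2])[:,None]
def cloud(n,d):
    v,u=np.mgrid[:400,:640]; o,r=rays(n,np.c_[u.ravel(),v.ravel()])
    P=o+r*d.ravel()[:,None]; P[d.ravel()==0]=np.nan
    return P.reshape(400,640,3)
def proj(n,P):
    K,D,o,M=cam(n); return cv2.projectPoints((np.array(P,float).reshape(-1,3)-o)@M,np.zeros(3),np.zeros(3),K,D)[0].reshape(-1,2)
E
python3 - <<'E'
from h import *
for n,(x0,y0,x1,y1) in (("scene",(225,130,425,310)),("top",(220,110,460,310))):
    z=np.load(f"pics/{n}0.npz"); p,d=z['p'],z['d']; P=cloud(n,d)
    np.save(f"pics/{n}P.npy",P)
    cv2.imwrite(f"pics/{n}crop.png",cv2.resize(p[y0:y1,x0:x1],None,fx=3.2,fy=3.2,interpolation=cv2.INTER_CUBIC)[:600,:800])
    for uv in ((383,150),(383,180),(383,205),(320,172),(320,225),(352,269),(340,300)) if n=="scene" else ((430,215),(408,222),(350,185),(350,167),(325,165),(290,257),(290,293),(263,155),(400,300),(200,200)):
        print(n,uv,P[uv[1],uv[0]].round(1))
E
```

```text
scene (383, 150) [449.6  10.  163.5]
scene (383, 180) [438.2  21.4  89.5]
scene (383, 205) [433.7  21.1  17.7]
scene (320, 172) [568.8 102.9 106.8]
scene (320, 225) [510.2 184.3  20.3]
scene (352, 269) [372.8 254.9   2.6]
scene (340, 300) [340.3 348.2   3. ]
top (430, 215) [444.8   9.3 173.5]
top (408, 222) [443.6  26.   54.5]
top (350, 185) [521.3 138.    9.5]
top (350, 167) [nan nan nan]
top (325, 165) [552.5 190.5  52.7]
top (290, 257) [371.1 256.2   5.2]
top (290, 293) [299.2 254.1  -2.9]
top (263, 155) [579.8 319.7   7.2]
top (400, 300) [ 244.8  -83.7 -729.8]
top (200, 200) [483.1 445.5  -0. ]
```

View pics/topcrop.png

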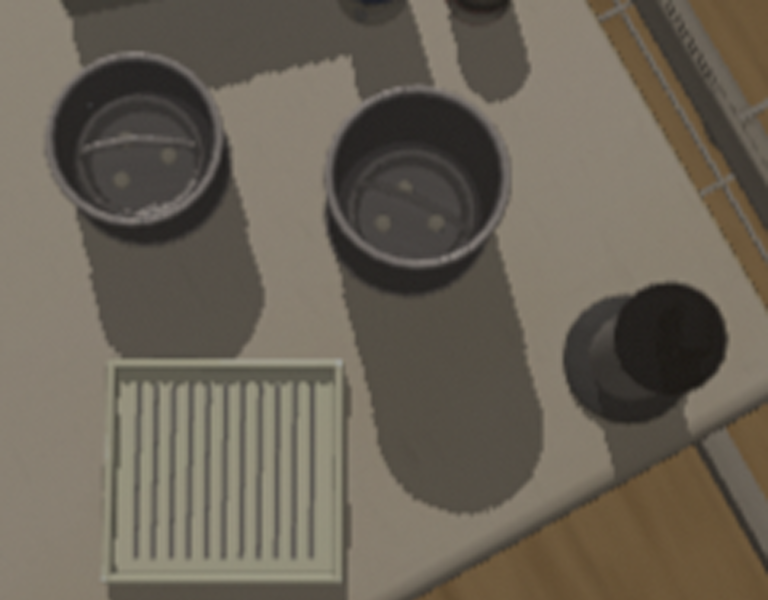

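View pics/scenecrop.png

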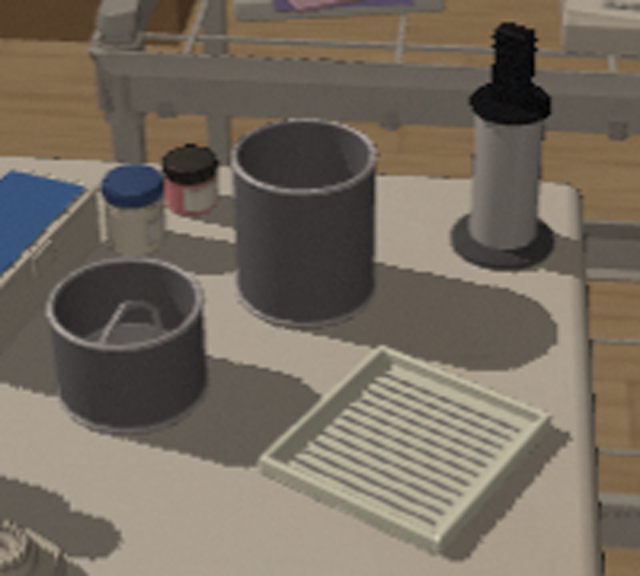

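Run:
```python
from h import *
print(nose_length if 'nose_length' in globals() else None)
z=np.load("pics/top0.npz")['p']
def crop(p,x0,y0,x1,y1,f,name,g=0.5):
    c=p[y0:y1,x0:x1].astype(float); c=c/ np.percentile(c,99); c=np.clip(c,0,1)**g*255
    cv2.imwrite(name,cv2.resize(c.astype(np.uint8),None,fx=f,fy=f,interpolation=cv2.INTER_CUBIC))
crop(z,312,128,392,208,7,"pics/deep.png")
c=z[190:250,390:455].astype(float); c=np.clip(c/70,0,1)**0.6*255
cv2.imwrite("pics/hook.png",cv2.resize(c.astype(np.uint8),None,fx=9,fy=9,interpolation=cv2.INTER_CUBIC))
s=np.load("pics/scene0.npz")['p']
c=s[125:225,345:420].astype(float); c=np.clip(c/90,0,1)**0.6*255
cv2.imwrite("pics/hooks.png",cv2.resize(c.astype(np.uint8),None,fx=6,fy=6,interpolation=cv2.INTER_CUBIC))
```

```text
17.0
```

View pics/deep.png

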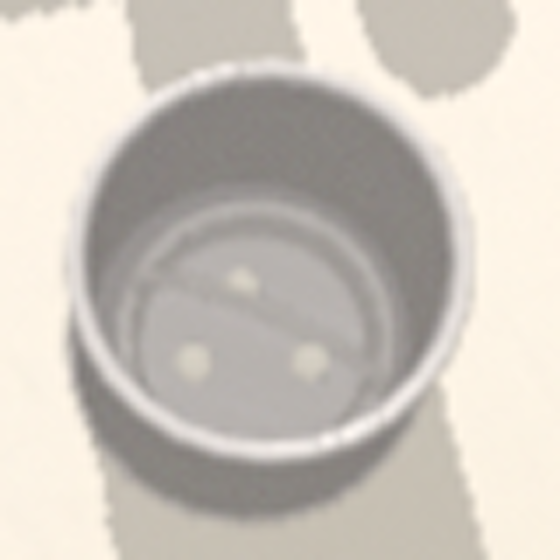

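View pics/hook.png

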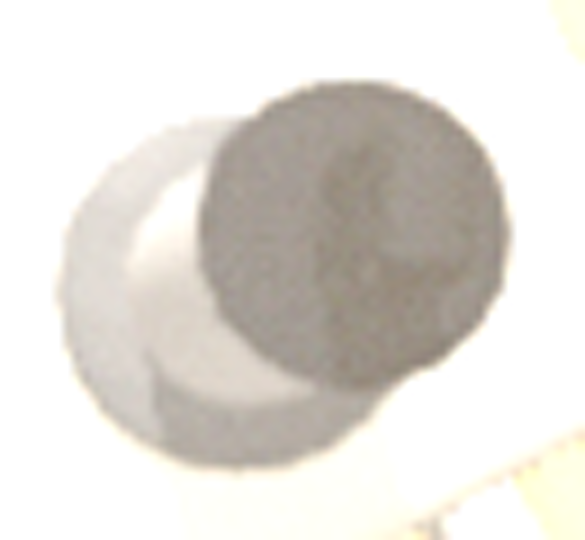

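View pics/hooks.png

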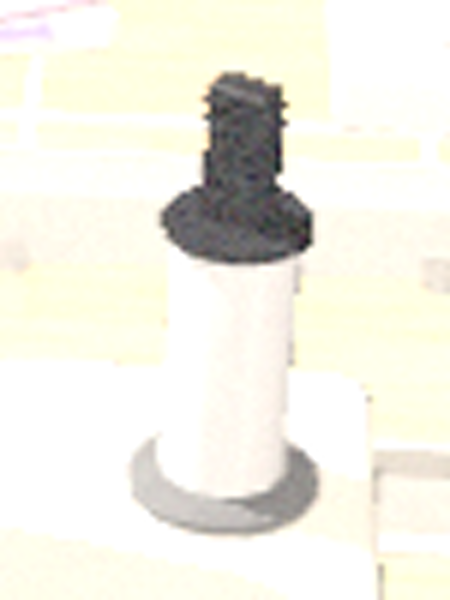

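Run:
```python
from h import *
P=np.load("pics/topP.npy"); img=np.load("pics/top0.npz")['p']
x=P[...,0];y=P[...,1];zz=P[...,2]
near=(abs(x-440)<60)&(abs(y-12)<60)
m=near&(zz>180)
print("grip top",m.sum(), P[m].mean(0).round(1), P[m].std(0).round(1)); 
r=cv2.minAreaRect(P[m][:,:2].astype(np.float32)); print(r)
vs,us=np.where(m); print(us.min(),us.max(),vs.min(),vs.max())
for v in range(vs.min()-2,vs.max()+3): print(v,' '.join(f"{a:4.0f}" for a in zz[v,us.min()-3:us.max()+4]))
S=np.load("pics/sceneP.npy"); 
x=S[...,0];y=S[...,1];z2=S[...,2]
m=(abs(x-440)<60)&(abs(y-12)<60)&(z2>150)
print("scene grip",m.sum(),S[m].mean(0).round(1)); vs,us=np.where(m)
print(cv2.minAreaRect(S[m][:,:2].astype(np.float32)))
for v in range(vs.min(),vs.max()+1,2):
    k=m[v]; print(v,us[vs==v].min(),us[vs==v].max(),' '.join(f"({a:.0f},{b:.0f},{c:.0f})" for a,b,c in S[v][k]))
```

```text
grip top 211 [449.8   1.8 188.7] [8.7 5.4 2.8]
((450.4742736816406, 0.8696069717407227), (17.835718154907227, 30.6060791015625), 88.83509063720703)
431 442 202 220
200  130  132  129  131  131  129  130  131  129  130  131   -2   -2    1   -1   -1    2   -3
201  128  127  128  129  129  130  128  129  130  129  130  128  127   -4   -0   -3   -4    1
202  129  127  131  130  183  184  132  186  186  125  131  129  127  130    2   -0   -2   -0
203  130  127  129  174  183  190  189  190  191  189  188  188  188  190  185    1   -3   -1
204  126  130  130  177  186  188  192  189  193  192  188  191  188  190  189    0    1   -2
205  153  158  172  182  185  187  188  191  191  190  191  191  191  190  189  nan   -3   -1
206  154  163  173  181  187  188  190  191  191  191  188  190  190  190  189  131  133   -2
207  156  165  173  177  186  191  189  192  189  191  190  192  192  190  189  129  128   -5
208  157  163  172  181  187  189  189  192  189  190  190  191  192  190  191  130  128  130
209  156  164  173  182  188  187  190  192  188  191  187  190  188  190  190  129  131  
[... 2230 characters left out ...]
9,8,171) (445,10,173) (442,11,174) (440,9,174) (438,7,174) (435,8,175) (436,1,172) (435,-3,170)
149 379 391 (461,9,162) (461,5,161) (455,10,165) (451,13,167) (451,8,165) (448,8,166) (444,11,168) (443,7,167) (440,8,168) (439,6,168) (436,5,168) (437,-2,165) (434,-1,166)
151 378 391 (464,8,155) (462,7,156) (458,10,158) (454,11,160) (454,7,158) (448,13,163) (449,7,160) (445,8,161) (442,9,163) (438,11,165) (438,6,163) (435,7,164) (435,2,162) (434,-2,160)
153 378 391 (462,11,152) (459,12,153) (458,8,152) (456,7,152) (452,9,154) (449,10,155) (447,9,156) (445,8,156) (440,12,159) (439,9,158) (437,8,159) (437,2,156) (436,-1,155) (437,-7,152)
155 386 389 (440,11,153) (439,8,152) (437,7,152) (436,4,152)
```

Run:
```python
from h import *
img=np.load("pics/top0.npz")['p']; P=np.load("pics/topP.npy"); S=np.load("pics/sceneP.npy")
def circ(q):
    A=np.c_[2*q,np.ones(len(q))]; s=np.linalg.lstsq(A,(q**2).sum(1),rcond=None)[0]; return s[:2].round(1),round(float(np.sqrt(s[2]+s[:2]@s[:2])),1)
# disc: dark mask in top
g=img.max(2); m=((g<38)).astype(np.uint8); m[:, :385]=0;m[:,460:]=0;m[:185]=0;m[250:]=0
cs,_=cv2.findContours(m,cv2.RETR_EXTERNAL,cv2.CHAIN_APPROX_NONE); c=max(cs,key=cv2.contourArea)
print("disc px",cv2.fitEllipse(c)); print("disc",circ(onz("top",c.reshape(-1,2),131)[:,:2]))
# tray mask from depth/colour
hsv=cv2.cvtColor(img,cv2.COLOR_BGR2HSV)
print(img[225,290],img[257,290],img[210,210],img[165,378],hsv[225,290],hsv[210,210])
# pot rim via depth z 113-127 both views
for n,Q in(("top",P),("scene",S)):
    d=np.hypot(Q[...,0]-523,Q[...,1]-145)
    k=(d<70)&(abs(Q[...,2]-119)<4); q=Q[k]; print(n,"rim",k.sum(),circ(q[:,:2]),q[:,2].mean())
    d=(abs(Q[...,0]-372)<95)&(abs(Q[...,1]-256)<95)&(Q[...,2]>8.5)&(Q[...,2]<30); q=Q[d]
    print("tray lip",d.sum(),q.mean(0).round(1),cv2.minAreaRect(q[:,:2].astype(np.float32)))
# basket in top
d=np.hypot(P[...,0]-523,P[...,1]-145); 
k=(d<46)&(P[...,2]<100); 
for v in range(150,190,2): print(v,' '.join(f"{a:3.0f}" if a==a else "  ." for a in P[v,322:380:2,2]))
```

```text
disc px ((428.7064208984375, 215.7935333251953), (32.69969177246094, 32.836421966552734), 147.5091552734375)
disc (array([448.3,   2.2]), 29.4)
[72 83 86] [87 96 99] [114 128 136] [101 106 111] [24 42 86] [ 19  41 136]
top rim 542 (array([540.3, 143.9]), 50.6) 119.74598282163504
tray lip 904 [370.2 257.5  12.7] ((371.75726318359375, 256.5135192871094), (139.865478515625, 150.0811309814453), 1.5072658061981201)
scene rim 286 (array([538.2, 144.1]), 50.8) 118.86342705191844
tray lip 666 [369.9 261.9  11.9] ((371.5044250488281, 256.34417724609375), (141.34439086914062, 155.58963012695312), 0.8907946944236755)
150   1  -1 124 123 104  86  72  62  51  48  40  35  38  35  38  41  40  45  51  58  69  74  85  97 109 118 122  -2  -3
152   2 120 122 113  87  73  55  44  35  29  21  18  18  18  21  19  26  32  37  44  54  64  72  84  96 111 120 122  -1
154   0 120 116  94  70  54  40  25  17  10   3   6   3   7   6   6  10  16  22  34  37  48  58  74   . 102 115 121  -2
156   1 122 113  77  54  32  18  10   6   6   5   3  29  26  31   0   4   4   5  16  25  34  49  62  79  93 113 119 120
158 12
[... 1213 characters left out ...]
  29  10   9  10  15  19  13  10   7   9  11  10  19  18  17  59  59  11  27  29   6  61 123 119  -2
180   5  78 120 121  30  13   7   8  20  17  11   8   9  14   7   6  22  17  19  11   9  53  29   8   9 122 120  -3   0
182   3  53  95 122 121  30  12   9  10  10  11   9   9   7   9   8  11  11  10   8  12  41  31   4 117 120  -2  -2   1
184  -4  33  69  96 120 123  10   8   8  10   7  11   9  10  10   9  11   6  11  11   9  32  27 119 122  74  -2   1   3
186  -1   9  48  78 100 119 121 119   8   9   7   9   6  14   7  10  13   9  11  13  23  29 121 120  94   1   1   3  -0
188  -2   0  28  57  82 103 118 119 121 119   9  11   9   9   8   9  10   8  11  22 119 123 119  95   4   2  -1  -2   2
```

Run:
```python
from h import *
P=np.load("pics/topP.npy")
d=np.hypot(P[...,0]-539.5,P[...,1]-144)
k=(d<42)&(P[...,2]>36)&(P[...,2]<80)
# exclude pot wall: pixel isolated loop; wall pts lie at d>44
q=P[k]; q=q[np.argsort(q[:,1])]; print(len(q)); print(q[::4].round(0).tolist())
c=q[:,:2].mean(0); u,s,vt=np.linalg.svd(q[:,:2]-c); print(c,s,vt[0], np.degrees(np.arctan2(-vt[0][0],vt[0][1])))
t=(q[:,:2]-c)@vt[0]; f=np.polyfit(t,q[:,2],2); tp=-f[1]/2/f[0]; print("peak",c+tp*vt[0],np.polyval(f,tp), "resid",((q[:,:2]-c)@vt[1]).std())
b=(d<46)&(P[...,2]>26)&(P[...,2]<32); q=P[b][:,:2]
A=np.c_[2*q,np.ones(len(q))]; s=np.linalg.lstsq(A,(q**2).sum(1),rcond=None)[0]; print("basket",s[:2],np.sqrt(s[2]+s[:2]@s[:2]))
m=(abs(P[...,0]-449)<40)&(abs(P[...,1]-2)<40)&(abs(P[...,2]-129)<6)
print("disc top z",np.median(P[m][:,2]))
m=(abs(P[...,0]-449)<40)&(abs(P[...,1]-2)<40)&(P[...,2]>187); q=P[m]; print(q[:,:2].min(0),q[:,:2].max(0),np.percentile(q[:,:2],[3,97],axis=0))
```

```text
99
[[525.0, 108.0, 39.0], [527.0, 111.0, 51.0], [526.0, 113.0, 53.0], [530.0, 117.0, 56.0], [532.0, 119.0, 55.0], [529.0, 121.0, 61.0], [530.0, 124.0, 65.0], [530.0, 128.0, 65.0], [533.0, 130.0, 66.0], [533.0, 134.0, 68.0], [536.0, 136.0, 71.0], [536.0, 138.0, 71.0], [536.0, 142.0, 70.0], [539.0, 144.0, 74.0], [538.0, 147.0, 70.0], [538.0, 149.0, 70.0], [541.0, 153.0, 67.0], [543.0, 155.0, 66.0], [543.0, 159.0, 64.0], [547.0, 161.0, 63.0], [545.0, 165.0, 61.0], [547.0, 167.0, 65.0], [547.0, 171.0, 53.0], [551.0, 173.0, 51.0], [549.0, 176.0, 42.0]]
[537.35692013 142.19046109] [216.3934835   15.03950095] [0.37543656 0.92684809] -22.051297457458343
peak [537.76004132 143.18565481] 71.70202319914597 resid 1.511526717474867
basket [538.3137797  142.84286518] 37.85931690095445
disc top z 129.19770962926435
[435.21986471  -7.55223531] [463.81993033   9.67025257] [[436.73459861  -7.30644805]
 [463.38352797   9.08060615]]
```

```bash
cat >> h.py <<'E'
def rel(c,cy,targets):
    """c: commanded pos, cy: commanded yaw (tool down); targets: (x,y,z,yaw) -> turn about tool z deg, shift m in tool axes"""
    a=np.radians(cy); X=np.array([np.cos(a),np.sin(a),0]);Y=np.array([np.sin(a),-np.cos(a),0])
    for t in targets:
        d=np.array(t[:3])-c; print("turnz %.2f shift [%.4f, %.4f, %.4f]"%(-(t[3]-cy),d@X/1e3,d@Y/1e3,-d[2]/1e3))
E
python3 - <<'E'
from h import *
P=np.load("pics/topP.npy").reshape(-1,3);S=np.load("pics/sceneP.npy").reshape(-1,3)
Q=np.r_[P,S]; Q=Q[~np.isnan(Q).any(1)]
for y0 in range(-700,500,100):
    r=[]
    for x0 in range(200,800,100):
        k=(Q[:,0]>=x0)&(Q[:,0]<x0+100)&(Q[:,1]>=y0)&(Q[:,1]<y0+100); r.append(f"{np.percentile(Q[k,2],99.5):.0f}" if k.sum()>5 else "-")
    print(y0,r)
c=np.array([173.2,-574.46,248.29])
rel(c,16.776,[(190,-540,330,16.8),(450,1,300,180)])
E
```

```text
-700 ['42', '-429', '101', '101', '100', '-727']
-600 ['448', '39', '80', '44', '101', '103']
-500 ['43', '84', '85', '86', '86', '95']
-400 ['49', '86', '85', '86', '84', '77']
-300 ['103', '101', '84', '87', '84', '83']
-200 ['90', '104', '104', '47', '82', '83']
-100 ['420', '1', '191', '104', '104', '53']
0 ['398', '3', '191', '122', '103', '137']
100 ['2', '15', '122', '123', '61', '61']
200 ['3', '15', '15', '77', '76', '59']
300 ['3', '15', '15', '78', '77', '378']
400 ['8', '11', '32', '33', '152', '449']
turnz -0.02 shift [0.0260, -0.0281, -0.0817]
turnz -163.22 shift [0.4311, -0.4711, -0.0517]
```

Call:
jog_arm([
  [[0, 0, -6], [0.01, -0.011, -0.03], 1],
  [[0, 0, -16], [0.04, -0.044, -0.055], 1],
  [[0, 0, -26], [0.08, -0.087, -0.06], 1],
  [[0, 0, -36], [0.12, -0.131, -0.06], 1],
  [[0, 0, -46], [0.16, -0.175, -0.06], 1],
  [[0, 0, -56], [0.2, -0.219, -0.06], 1],
  [[0, 0, -66], [0.24, -0.262, -0.06], 1],
  [[0, 0, -76], [0.28, -0.306, -0.06], 1],
  [[0, 0, -86], [0.32, -0.35, -0.06], 1],
  [[0, 0, -96], [0.36, -0.393, -0.06], 1],
  [[0, 0, -106], [0.395, -0.432, -0.06], 1],
  [[0, 0, -116], [0.42, -0.459, -0.055], 1],
], force=80)

```text
time: 1.6
tool_pos: [443.4, -11.5, 303.3]
tcp_rot: [180.0, 0.0, 133.2]
ft_force: [-0.4, -0.6, -0.1]
finger_gap: 85.2
```

Run:
```python
from h import *
a=np.radians(16.776);X=np.array([np.cos(a),np.sin(a),0]);Y=np.array([np.sin(a),-np.cos(a),0])
c=np.array([173.2,-574.46,248.29])+420*X-459*Y+[0,0,55]; print(c,sense()['tool_pos'])
rel(c,132.776,[(450,1,300,180),(450,1,165,180)])
```

```text
[442.84347914 -13.76989472 303.29      ] [443.38817386 -11.51666762 303.33531281]
turnz -47.22 shift [0.0060, 0.0153, 0.0033]
turnz -47.22 shift [0.0060, 0.0153, 0.1383]
```

Call:
jog_arm([
  [[0, 0, -10], [0.002, 0.005, 0.01], 1],
  [[0, 0, -20], [0.004, 0.01, 0.03], 1],
  [[0, 0, -30], [0.006, 0.0153, 0.05], 1],
  [[0, 0, -40], [0.006, 0.0153, 0.065], 1],
  [[0, 0, -47.2], [0.006, 0.0153, 0.075], 1],
  [[0, 0, -47.2], [0.006, 0.0153, 0.085], 1],
  [[0, 0, -47.2], [0.006, 0.0153, 0.1], 1],
  [[0, 0, -47.2], [0.006, 0.0153, 0.115], 1],
  [[0, 0, -47.2], [0.006, 0.0153, 0.128], 1],
  [[0, 0, -47.2], [0.006, 0.0153, 0.138], 1],
  [[0, 0, -47.2], [0.006, 0.0153, 0.138], 1],
])

```text
time: 2.98
tool_pos: [449.4, 1.1, 164.3]
tcp_rot: [180.0, -0.1, 180.0]
ft_force: [0.1, 0.2, 0.4]
finger_gap: 85.4
```

Run:
```python
from h import *
for n,(x0,y0,x1,y1) in (("scene",(330,60,450,240)),("top",(360,150,480,260))):
    p,d=snapshot(n); np.savez(f"pics/{n}1.npz",p=p,d=d)
    cv2.imwrite(f"pics/{n}1c.png",cv2.resize(np.clip(p[y0:y1,x0:x1]*1.8,0,255).astype(np.uint8),None,fx=3.3,fy=3.3,interpolation=cv2.INTER_CUBIC))
s=sense();print(s['tool_pos'],s['tcp_rot'],s['ft_force'],s['time'])
```

```text
[450.21041609   1.01857534 165.58085242] [1.79999396e+02 2.08103715e-02 1.79968317e+02] [ 0.9170049  -0.09165249  0.46096355] 3.075
```

View pics/scene1c.png

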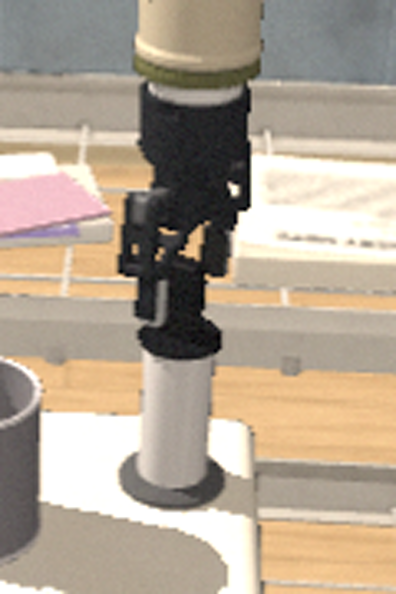

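View pics/top1c.png

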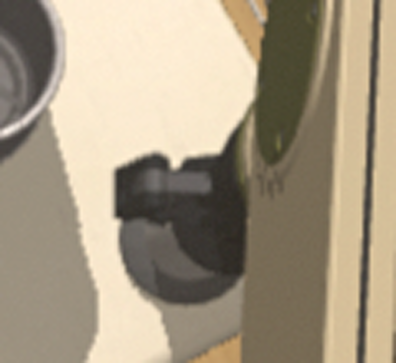

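The fingers straddle the grip above the disc, which sits at about (428,216) in the top view. Closing now, then lifting straight up.

Call:
jog_arm([
  [[0, 0, 0], [0, 0, 0], -1],
  [[0, 0, 0], [0, 0, 0], -1],
  [[0, 0, 0], [0, 0, 0], -1],
  [[0, 0, 0], [0, 0, 0], -1],
  [[0, 0, 0], [0, 0, 0], -1],
  [[0, 0, 0], [0, 0, 0], -1],
  [[0, 0, 0], [0, 0, 0], -1],
], force=80)

```text
time: 3.95
tool_pos: [450.2, 1.0, 165.5]
tcp_rot: [-180.0, 0.0, 180.0]
ft_force: [0.8, -0.2, 3.7]
finger_gap: 17.1
```

Call:
jog_arm([
  [[0, 0, 0], [0, 0, -0.005], -1],
  [[0, 0, 0], [0, 0, -0.015], -1],
  [[0, 0, 0], [0, 0, -0.035], -1],
  [[0, 0, 0], [0, 0, -0.06], -1],
  [[0, 0, 0], [0, 0, -0.09], -1],
  [[0, 0, 0], [0, 0, -0.12], -1],
  [[0, 0, 0], [0, 0, -0.145], -1],
  [[0, 0, 0], [0, 0, -0.16], -1],
  [[0, 0, 0], [0, 0, -0.17], -1],
  [[0, 0, 0], [0, 0, -0.17], -1],
])

```text
time: 5.2
tool_pos: [450.1, 1.0, 335.5]
tcp_rot: [-180.0, 0.0, 180.0]
ft_force: [0.4, -0.8, -2.3]
finger_gap: 17.5
```

Run:
```python
from h import *
for n,(x0,y0,x1,y1) in (("scene",(310,40,450,200)),("top",(360,130,500,260))):
    p,d=snapshot(n); np.savez(f"pics/{n}2.npz",p=p,d=d)
    cv2.imwrite(f"pics/{n}2c.png",cv2.resize(np.clip(p[y0:y1,x0:x1]*1.5,0,255).astype(np.uint8),None,fx=3.6,fy=3.6,interpolation=cv2.INTER_CUBIC))
s=sense();print(s['tool_pos'],s['tcp_rot'],s['ft_force'],s['time'],s['finger_gap'])
print(proj("scene",[(450,1,333),(450,1,183),(462,1,201),(438,1,201)]))
```

```text
[449.69332683   1.07447051 334.33823982] [ 1.79990081e+02 -8.43701769e-02  1.79978878e+02] [ 0.02838544 -0.04768452 -0.83933335] 5.3 17.49242794909829
[[389.01571867  80.93149959]
 [385.23101953 141.25635781]
 [381.27394199 133.13125588]
 [390.09960805 135.72701059]]
```

View pics/scene2c.png

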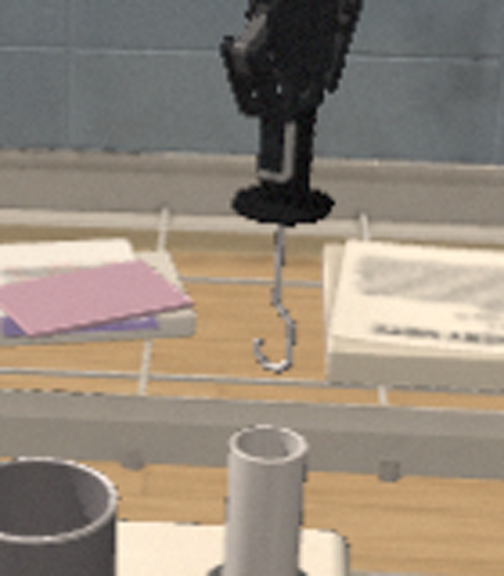

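Call:
jog_arm([
  [[0, 0, 2], [-0.004, 0.01, 0], -1],
  [[0, 0, 5], [-0.014, 0.033, 0], -1],
  [[0, 0, 10], [-0.028, 0.065, 0], -1],
  [[0, 0, 15], [-0.042, 0.098, 0], -1],
  [[0, 0, 19], [-0.054, 0.126, 0], -1],
  [[0, 0, 22], [-0.062, 0.145, 0], -1],
  [[0, 0, 22], [-0.0648, 0.1514, 0], -1],
  [[0, 0, 22], [-0.0648, 0.1514, 0.02], -1],
  [[0, 0, 22], [-0.0648, 0.1514, 0.03], -1],
  [[0, 0, 22], [-0.0648, 0.1514, 0.03], -1],
])

```text
time: 6.55
tool_pos: [513.9, 151.5, 303.3]
tcp_rot: [-179.9, -0.2, 157.9]
ft_force: [-0.2, -0.2, 0.1]
finger_gap: 17.1
```

Run:
```python
from h import *
for n,(x0,y0,x1,y1) in (("scene",(270,50,410,230)),("top",(300,80,440,220))):
    p,d=snapshot(n); np.savez(f"pics/{n}3.npz",p=p,d=d)
    cv2.imwrite(f"pics/{n}3c.png",cv2.resize(np.clip(p[y0:y1,x0:x1]*1.5,0,255).astype(np.uint8),None,fx=3.3,fy=3.3,interpolation=cv2.INTER_CUBIC))
s=sense();print(s['tool_pos'],s['tcp_rot'],s['ft_force'],s['time'],s['finger_gap'])
c=np.array([514.8,152.4]);u=np.array([.927,-.375])
for n in("scene","top"): print(proj(n,[(*c,153),(*(c+12*u),171),(*(c-12*u),171),(*c,190)]))
```

```text
[514.73573631 151.87066386 305.27036467] [-1.79993573e+02 -5.17333481e-03  1.57943203e+02] [ 0.06136508  0.29661077 -1.54873948] 6.65 17.134691230880218
[[326.06116474 170.24730875]
 [323.20584592 161.14309875]
 [328.89611717 165.52283684]
 [325.99602722 155.87501338]]
[[346.20069335 174.53098341]
 [349.42839038 166.26053685]
 [343.93670353 178.80829167]
 [347.22515673 170.30609097]]
```

View pics/scene3c.png

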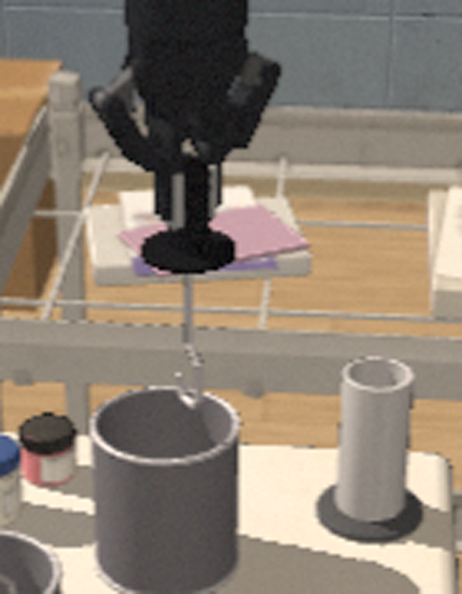

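View pics/top3c.png

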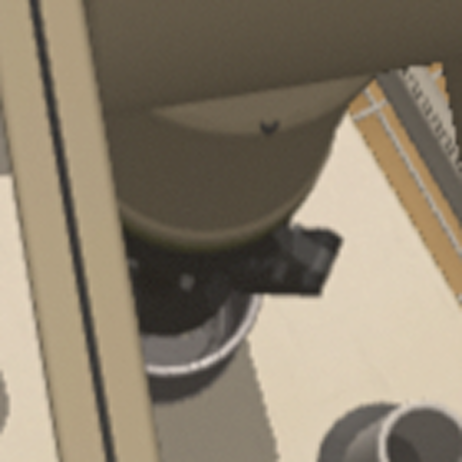

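The scene view shows the crook at (327.6,171.8), above the near-left part of the pot mouth. That is within about 3 mm of the prediction. Descending.

Call:
jog_arm([
  [[0, 0, 0], [0, 0, 0.006], -1],
  [[0, 0, 0], [0, 0, 0.018], -1],
  [[0, 0, 0], [0, 0, 0.033], -1],
  [[0, 0, 0], [0, 0, 0.048], -1],
  [[0, 0, 0], [0, 0, 0.063], -1],
  [[0, 0, 0], [0, 0, 0.078], -1],
  [[0, 0, 0], [0, 0, 0.093], -1],
  [[0, 0, 0], [0, 0, 0.105], -1],
  [[0, 0, 0], [0, 0, 0.113], -1],
  [[0, 0, 0], [0, 0, 0.117], -1],
  [[0, 0, 0], [0, 0, 0.117], -1],
])

```text
time: 8.02
tool_pos: [514.9, 152.4, 188.3]
tcp_rot: [180.0, -0.0, 158.0]
ft_force: [0.6, -1.0, -0.9]
finger_gap: 17.2
```

Run:
```python
from h import *
s=sense();print(s['tool_pos'],s['tcp_rot'],s['ft_force'],s['wrist_torque'],s['time'],s['finger_gap'])
```

```text
[514.91663512 152.39994849 188.29081565] [ 1.79998491e+02 -5.35740433e-04  1.57972868e+02] [ 0.55635589 -1.02048621 -0.94073609] [ 0.00150667 -0.00197907  0.01104974] 8.025 17.162395528483305
```

Call:
jog_arm([
  [[0, 0, 0], [-0.003, 0, 0], -1],
  [[0, 0, 0], [-0.008, 0, 0], -1],
  [[0, 0, 0], [-0.013, 0, 0], -1],
  [[0, 0, 0], [-0.018, 0, 0], -1],
  [[0, 0, 0], [-0.023, 0, 0], -1],
  [[0, 0, 0], [-0.025, 0, 0], -1],
  [[0, 0, 0], [-0.025, 0, 0], -1],
])

```text
time: 8.9
tool_pos: [538.1, 142.9, 188.2]
tcp_rot: [-180.0, -0.0, 158.0]
ft_force: [-0.3, -0.3, -1.6]
finger_gap: 17.0
```

Run:
```python
from h import *
s=sense();print(s['tool_pos'],s['tcp_rot'],s['ft_force'],s['wrist_torque'],s['time'],s['finger_gap'])
```

```text
[538.1121731  142.93401259 188.21282015] [-1.79995519e+02 -1.03528239e-02  1.57962629e+02] [-0.30914895 -0.30135609 -1.56875509] [-0.02779601 -0.01754289  0.04569002] 8.9 16.97972102456129
```

Call:
jog_arm([
  [[0, 0, 0], [0, 0, -0.006], -1],
  [[0, 0, 0], [0, 0, -0.014], -1],
  [[0, 0, 0], [0, 0, -0.021], -1],
  [[0, 0, 0], [0, 0, -0.025], -1],
  [[0, 0, 0], [0, 0, -0.028], -1],
  [[0, 0, 0], [0, 0, -0.031], -1],
  [[0, 0, 0], [0, 0, -0.034], -1],
  [[0, 0, 0], [0, 0, -0.038], -1],
  [[0, 0, 0], [0, 0, -0.044], -1],
  [[0, 0, 0], [0, 0, -0.052], -1],
  [[0, 0, 0], [0, 0, -0.06], -1],
  [[0, 0, 0], [0, 0, -0.06], -1],
])

```text
time: 10.4
tool_pos: [538.7, 143.1, 249.6]
tcp_rot: [179.9, 0.1, 158.0]
ft_force: [-0.1, -0.6, -1.1]
finger_gap: 17.1
```

Run:
```python
from h import *
s=sense();print(s['tool_pos'],s['tcp_rot'],s['ft_force'],s['wrist_torque'],s['time'],s['finger_gap'])
n="scene";x0,y0,x1,y1=(270,50,410,230)
p,d=snapshot(n)
cv2.imwrite(f"pics/{n}4c.png",cv2.resize(np.clip(p[y0:y1,x0:x1]*1.7,0,255).astype(np.uint8),None,fx=3.3,fy=3.3,interpolation=cv2.INTER_CUBIC))
```

```text
[538.65745698 143.13183855 249.62665056] [1.79938217e+02 1.03653779e-01 1.57978185e+02] [-0.08399719 -0.6018112  -1.10969117] [-0.01098931  0.03927598  0.02511126] 10.4 17.131138605957492
```

View pics/scene4c.png

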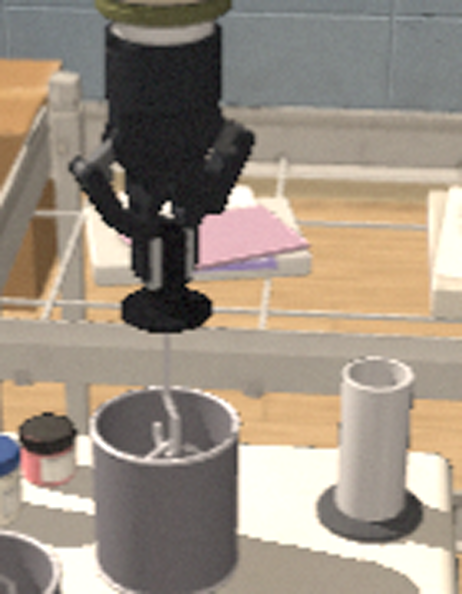

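The crook holds the loop inside the pot at about (320,187) in the scene view. Drawing it out.

Call:
jog_arm([
  [[0, 0, 0], [0, 0, -0.005], -1],
  [[0, 0, 0], [0, 0, -0.014], -1],
  [[0, 0, 0], [0, 0, -0.026], -1],
  [[0, 0, 0], [0, 0, -0.039], -1],
  [[0, 0, 0], [0, 0, -0.052], -1],
  [[0, 0, 0], [0, 0, -0.065], -1],
  [[0, 0, 0], [0, 0, -0.078], -1],
  [[0, 0, 0], [0, 0, -0.091], -1],
  [[0, 0, 0], [0, 0, -0.101], -1],
  [[0, 0, 0], [0, 0, -0.107], -1],
  [[0, 0, 0], [0, 0, -0.109], -1],
  [[0, 0, 0], [0, 0, -0.109], -1],
])

```text
time: 11.95
tool_pos: [537.9, 143.0, 357.0]
tcp_rot: [-180.0, -0.0, 158.0]
ft_force: [-0.3, 0.2, -2.3]
finger_gap: 17.0
```

Run:
```python
from h import *
s=sense();print(s['tool_pos'],s['tcp_rot'],s['ft_force'],s['wrist_torque'],s['time'],s['finger_gap'])
n="scene";x0,y0,x1,y1=(270,50,410,230)
p,d=snapshot(n)
cv2.imwrite(f"pics/{n}5c.png",cv2.resize(np.clip(p[y0:y1,x0:x1]*1.7,0,255).astype(np.uint8),None,fx=3.3,fy=3.3,interpolation=cv2.INTER_CUBIC))
```

```text
[537.94613002 143.01093819 357.00209608] [-1.79984875e+02 -2.48640928e-02  1.57978718e+02] [-0.27852402  0.19821884 -2.28454944] [-0.03547811 -0.00519736 -0.00274555] 11.95 16.97597004484774
```

View pics/scene5c.png

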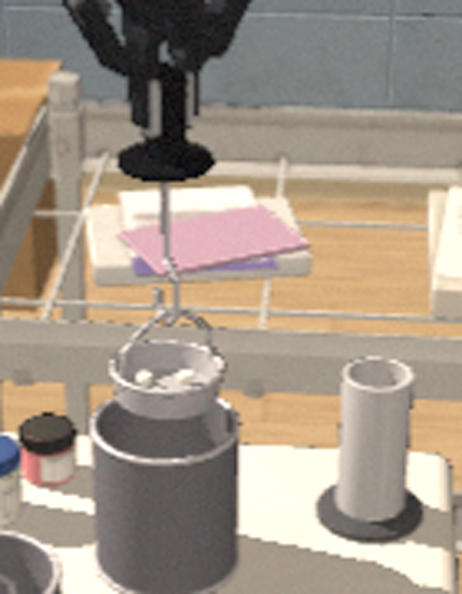

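Call:
jog_arm([
  [[0, 0, 0], [0.003, 0.0006, 0], -1],
  [[0, 0, 0], [0.01, 0.002, 0], -1],
  [[0, 0, 0], [0.0225, 0.005, 0], -1],
  [[0, 0, 0], [0.04, 0.0087, 0], -1],
  [[0, 0, 0], [0.061, 0.0132, 0], -1],
  [[0, 0, 0], [0.083, 0.018, 0], -1],
  [[0, 0, 0], [0.105, 0.0228, 0], -1],
  [[0, 0, 0], [0.127, 0.0276, 0], -1],
  [[0, 0, 0], [0.148, 0.032, 0], -1],
  [[0, 0, 0], [0.166, 0.036, 0], -1],
  [[0, 0, 0], [0.18, 0.039, 0], -1],
  [[0, 0, 0], [0.189, 0.041, 0], -1],
])

```text
time: 13.5
tool_pos: [377.6, 252.4, 357.3]
tcp_rot: [180.0, 0.0, 158.0]
ft_force: [-0.3, -0.4, -2.1]
finger_gap: 16.9
```

Call:
jog_arm([
  [[0, 0, 0], [0.005, 0.0011, 0], -1],
  [[0, 0, 0], [0.0075, 0.0017, 0.003], -1],
  [[0, 0, 0], [0.0078, 0.0018, 0.012], -1],
  [[0, 0, 0], [0.0078, 0.0018, 0.026], -1],
  [[0, 0, 0], [0.0078, 0.0018, 0.042], -1],
  [[0, 0, 0], [0.0078, 0.0018, 0.058], -1],
  [[0, 0, 0], [0.0078, 0.0018, 0.074], -1],
  [[0, 0, 0], [0.0078, 0.0018, 0.09], -1],
  [[0, 0, 0], [0.0078, 0.0018, 0.103], -1],
  [[0, 0, 0], [0.0078, 0.0018, 0.112], -1],
  [[0, 0, 0], [0.0078, 0.0018, 0.116], -1],
  [[0, 0, 0], [0.0078, 0.0018, 0.116], -1],
])

```text
time: 15.0
tool_pos: [371.7, 256.5, 241.3]
tcp_rot: [180.0, 0.0, 158.0]
ft_force: [-1.5, 0.4, -2.2]
finger_gap: 17.2
```

Run:
```python
from h import *
s=sense();print(s['tool_pos'],s['tcp_rot'],s['ft_force'],s['wrist_torque'],s['time'],s['finger_gap'])
n="scene";x0,y0,x1,y1=(270,130,430,310)
p,d=snapshot(n)
cv2.imwrite(f"pics/{n}6c.png",cv2.resize(np.clip(p[y0:y1,x0:x1]*1.5,0,255).astype(np.uint8),None,fx=3.3,fy=3.3,interpolation=cv2.INTER_CUBIC))
```

```text
[371.68431936 256.52490398 241.33231776] [1.79998097e+02 2.07739816e-03 1.57979658e+02] [-1.48034408  0.43083644 -2.24551798] [0.01201285 0.0165598  0.0364179 ] 15.0 17.178389837515756
```

View pics/scene6c.png

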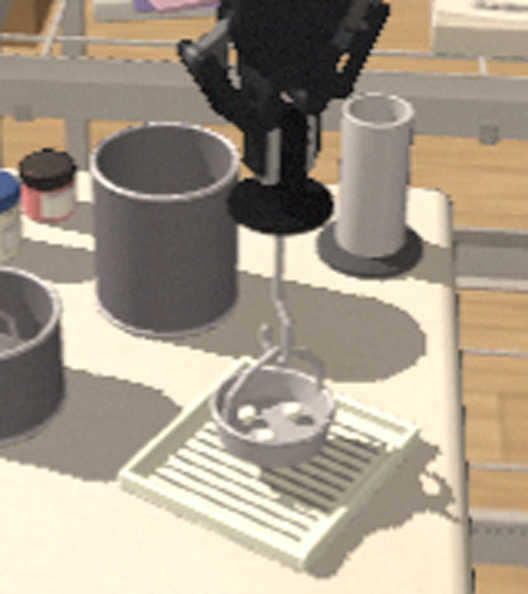

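Call:
jog_arm([
  [[0, 0, 0], [0, 0, 0.004], -1],
  [[0, 0, 0], [0, 0, 0.01], -1],
  [[0, 0, 0], [0, 0, 0.015], -1],
  [[0, 0, 0], [0, 0, 0.018], -1],
  [[0, 0, 0], [0, 0, 0.02], -1],
  [[0, 0, 0], [0, 0, 0.022], -1],
  [[0, 0, 0], [0, 0, 0.024], -1],
  [[0, 0, 0], [0, 0, 0.026], -1],
  [[0, 0, 0], [0, 0, 0.028], -1],
  [[0, 0, 0], [0, 0, 0.032], -1],
  [[0, 0, 0], [0, 0, 0.036], -1],
  [[0, 0, 0], [0, 0, 0.036], -1],
])

```text
time: 16.55
tool_pos: [371.4, 256.3, 204.7]
tcp_rot: [-180.0, -0.0, 158.0]
ft_force: [0.1, -0.5, -1.4]
finger_gap: 16.9
```

Run:
```python
from h import *
s=sense();print(s['tool_pos'],s['ft_force'],s['wrist_torque'],s['time'],s['finger_gap'])
n="scene";x0,y0,x1,y1=(270,130,430,310)
p,d=snapshot(n)
cv2.imwrite(f"pics/{n}7c.png",cv2.resize(np.clip(p[y0:y1,x0:x1]*1.5,0,255).astype(np.uint8),None,fx=3.3,fy=3.3,interpolation=cv2.INTER_CUBIC))
```

```text
[371.3519456  256.33137348 204.73862826] [ 0.09935828 -0.53088233 -1.40138944] [ 0.00262441 -0.04995825 -0.029183  ] 16.55 16.930761092299218
```

View pics/scene7c.png

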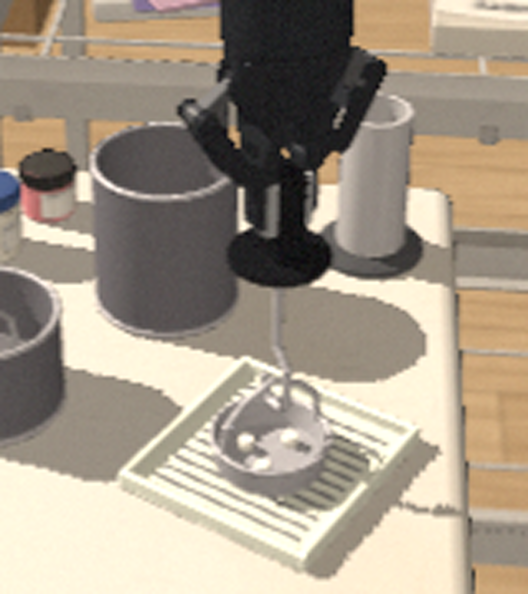

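The basket stands on the tray and the crook has dropped below the loop peak. Lowering further, then backing out.

Call:
jog_arm([
  [[0, 0, 0], [0, 0, 0.005], -1],
  [[0, 0, 0], [0, 0, 0.011], -1],
  [[0, 0, 0], [0, 0, 0.016], -1],
  [[0, 0, 0], [0, 0, 0.017], -1],
  [[0, 0, 0], [0.003, 0, 0.017], -1],
  [[0, 0, 0], [0.008, 0, 0.017], -1],
  [[0, 0, 0], [0.013, 0, 0.017], -1],
  [[0, 0, 0], [0.018, 0, 0.017], -1],
  [[0, 0, 0], [0.023, 0, 0.017], -1],
  [[0, 0, 0], [0.027, 0, 0.017], -1],
  [[0, 0, 0], [0.03, 0, 0.017], -1],
  [[0, 0, 0], [0.03, 0, 0.017], -1],
])

```text
time: 18.1
tool_pos: [343.7, 267.8, 188.3]
tcp_rot: [180.0, 0.0, 158.0]
ft_force: [0.1, 0.0, -0.8]
finger_gap: 16.9
```

Run:
```python
from h import *
s=sense();print(s['tool_pos'],s['ft_force'],s['wrist_torque'],s['time'],s['finger_gap'])
n="scene";x0,y0,x1,y1=(270,130,430,310)
p,d=snapshot(n)
cv2.imwrite(f"pics/{n}8c.png",cv2.resize(np.clip(p[y0:y1,x0:x1]*1.5,0,255).astype(np.uint8),None,fx=3.3,fy=3.3,interpolation=cv2.INTER_CUBIC))
```

```text
[343.70902272 267.82301886 188.3111715 ] [ 0.11400091  0.04901971 -0.83555567] [-0.01924027 -0.02255282 -0.00709288] 18.1 16.906309263754835
```

View pics/scene8c.png

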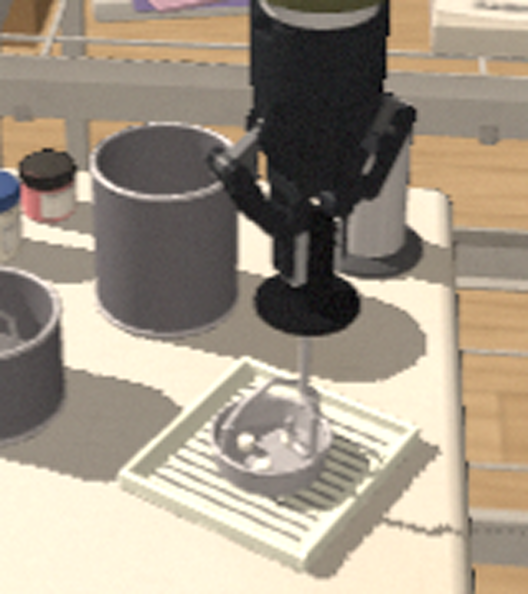

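Run:
```python
from h import *
n="scene"; p,d=snapshot(n); S=cloud(n,d)
k=(abs(S[...,0]-372)<50)&(abs(S[...,1]-256)<50)&(S[...,2]>50)&(S[...,2]<90)
q=S[k]; print(q.round(0).tolist())
c=np.array([343.7,267.8]);u=np.array([.927,-.375])
P=(proj(n,[(*c,36),(*(c+12*u),54),(*(c-12*u),54),(*(c-12*u),70),(371.5,256.4,71)])); print(P, ((P-[270,130])*3.3).round())
cv2.imwrite("pics/z9.png",cv2.resize(np.clip(p[230:280,325:385]*1.7,0,255).astype(np.uint8),None,fx=10,fy=10,interpolation=cv2.INTER_CUBIC))
print(((P-[325,230])*10).round())
```

```text
[[375.0, 258.0, 72.0], [372.0, 260.0, 75.0], [373.0, 254.0, 70.0], [372.0, 251.0, 69.0], [375.0, 263.0, 73.0], [375.0, 258.0, 70.0], [373.0, 258.0, 71.0], [371.0, 256.0, 70.0], [371.0, 253.0, 68.0], [370.0, 250.0, 67.0], [368.0, 250.0, 68.0], [367.0, 247.0, 66.0], [366.0, 244.0, 65.0], [365.0, 243.0, 64.0], [377.0, 263.0, 69.0], [376.0, 261.0, 68.0], [372.0, 263.0, 72.0], [372.0, 258.0, 68.0], [369.0, 260.0, 71.0], [369.0, 256.0, 68.0], [368.0, 254.0, 67.0], [367.0, 251.0, 66.0], [366.0, 248.0, 64.0], [365.0, 246.0, 64.0], [364.0, 244.0, 63.0], [345.0, 271.0, 89.0], [344.0, 270.0, 89.0], [344.0, 265.0, 86.0], [377.0, 267.0, 69.0], [374.0, 268.0, 71.0], [374.0, 263.0, 68.0], [372.0, 263.0, 69.0], [346.0, 270.0, 85.0], [343.0, 271.0, 87.0], [342.0, 270.0, 87.0], [362.0, 231.0, 53.0], [360.0, 229.0, 52.0], [378.0, 269.0, 67.0], [376.0, 268.0, 67.0], [375.0, 266.0, 67.0], [345.0, 272.0, 84.0], [342.0, 272.0, 85.0], [342.0, 268.0, 83.0], [358.0, 233.0, 53.0], [381.0, 272.0, 65.0], [378.0, 272.0, 66.0], [376.0, 272.0, 68.0], [375.0, 270.0, 66.0], [346.0, 270.0, 81.0], [343.0, 271.0, 83.0],
[... 1404 characters left out ...]
.0], [332.0, 272.0, 65.0], [335.0, 274.0, 62.0], [333.0, 274.0, 63.0], [331.0, 274.0, 64.0], [335.0, 274.0, 59.0], [333.0, 273.0, 60.0], [331.0, 273.0, 61.0], [334.0, 276.0, 58.0], [332.0, 275.0, 59.0], [329.0, 276.0, 61.0], [334.0, 275.0, 55.0], [333.0, 274.0, 55.0], [331.0, 273.0, 55.0], [333.0, 277.0, 54.0], [333.0, 273.0, 51.0], [331.0, 272.0, 51.0], [333.0, 277.0, 51.0], [331.0, 276.0, 52.0], [329.0, 276.0, 53.0]]
[[360.68969301 265.46976112]
 [357.62740348 255.6601431 ]
 [364.39841115 261.97445816]
 [364.69788633 255.90962228]
 [352.93432896 244.64789271]] [[299. 447.]
 [289. 415.]
 [312. 436.]
 [313. 416.]
 [274. 378.]]
[[357. 355.]
 [326. 257.]
 [394. 320.]
 [397. 259.]
 [279. 146.]]
```

View pics/z9.png

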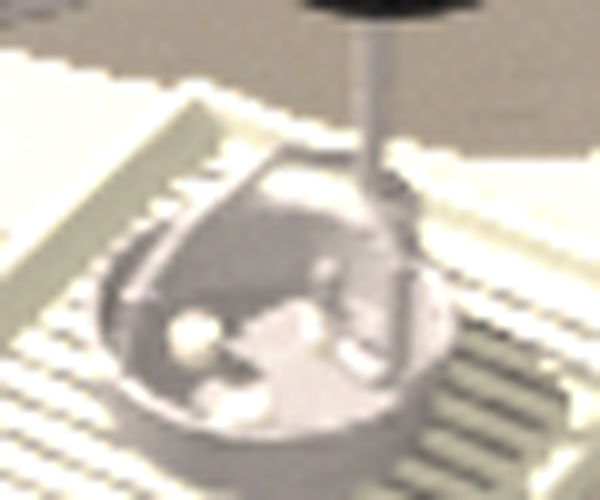

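The hook is free: the tip is about 18 mm off the loop plane, the loop peak is at about (371,256,71), and the basket stands upright. Raising.

Call:
jog_arm([
  [[0, 0, 0], [0, 0, -0.005], -1],
  [[0, 0, 0], [0, 0, -0.015], -1],
  [[0, 0, 0], [0, 0, -0.03], -1],
  [[0, 0, 0], [0, 0, -0.05], -1],
  [[0, 0, 0], [0, 0, -0.075], -1],
  [[0, 0, 0], [0, 0, -0.1], -1],
  [[0, 0, 0], [0, 0, -0.125], -1],
  [[0, 0, 0], [0, 0, -0.145], -1],
  [[0, 0, 0], [0, 0, -0.157], -1],
])

```text
time: 19.32
tool_pos: [344.1, 267.9, 347.1]
tcp_rot: [179.9, 0.1, 158.0]
ft_force: [0.5, -0.2, -1.3]
finger_gap: 17.1
```

Run:
```python
from h import *
cy=16.776;c=np.array([173.201,-574.462,248.292])
for t,s in [(-116,(.42,-.459,-.055)),(-47.2,(.006,.0153,.138)),(0,(0,0,-.17)),(22,(-.0648,.1514,.03)),(0,(0,0,.117)),(0,(-.025,0,0)),(0,(0,0,-.06)),(0,(0,0,-.109)),(0,(.189,.041,0)),(0,(.0078,.0018,.116)),(0,(0,0,.036)),(0,(.03,0,.017)),(0,(0,0,-.157))]:
    a=np.radians(cy);X=np.array([np.cos(a),np.sin(a),0]);Y=np.array([np.sin(a),-np.cos(a),0])
    c=c+1e3*(s[0]*X+s[1]*Y-s[2]*np.array([0,0,1])); cy-=t
    print(c.round(2),round(cy,2))
s=sense();print(s['tool_pos'],s['tcp_rot'])
rel(c,cy,[(450.0,1.0,345,179.976)])
```

```text
[442.84 -13.77 303.29] 132.78
[450.     1.02 165.29] 179.98
[450.     1.02 335.29] 179.98
[514.86 152.4  305.29] 157.98
[514.86 152.4  188.29] 157.98
[538.04 143.02 188.29] 157.98
[538.04 143.02 248.29] 157.98
[538.04 143.02 357.29] 157.98
[378.21 251.9  357.29] 157.98
[371.65 256.5  241.29] 157.98
[371.65 256.5  205.29] 157.98
[343.84 267.75 188.29] 157.98
[343.84 267.75 345.29] 157.98
[344.10677736 267.91248326 347.08398959] [1.79916802e+02 6.16275295e-02 1.57976158e+02]
turnz -22.00 shift [-0.1984, -0.2075, 0.0003]
```

Call:
jog_arm([
  [[0, 0, -1], [-0.005, -0.005, 0], -1],
  [[0, 0, -3], [-0.015, -0.016, 0], -1],
  [[0, 0, -5], [-0.032, -0.0335, 0], -1],
  [[0, 0, -8], [-0.054, -0.0565, 0], -1],
  [[0, 0, -10], [-0.078, -0.0815, 0], -1],
  [[0, 0, -13], [-0.102, -0.1065, 0], -1],
  [[0, 0, -15], [-0.126, -0.1315, 0], -1],
  [[0, 0, -17], [-0.15, -0.157, 0], -1],
  [[0, 0, -19], [-0.171, -0.179, 0], -1],
  [[0, 0, -21], [-0.187, -0.1955, 0], -1],
  [[0, 0, -22], [-0.196, -0.205, 0], -1],
  [[0, 0, -22], [-0.1984, -0.2075, 0], -1],
])

```text
time: 20.82
tool_pos: [449.6, 0.0, 344.0]
tcp_rot: [180.0, -0.1, 179.9]
ft_force: [-0.2, -0.5, -1.6]
finger_gap: 17.2
```

Call:
jog_arm([
  [[0, 0, 0], [0, 0, 0.004], -1],
  [[0, 0, 0], [0, 0, 0.014], -1],
  [[0, 0, 0], [0, 0, 0.026], -1],
  [[0, 0, 0], [0, 0, 0.032], -1],
  [[0, 0, 0], [0, 0, 0.034], -1],
  [[0, 0, 0], [0, 0, 0.034], -1],
])

```text
time: 21.58
tool_pos: [449.9, 1.0, 311.3]
tcp_rot: [180.0, 0.0, 180.0]
ft_force: [0.2, -0.1, -0.9]
finger_gap: 17.1
```

Run:
```python
from h import *
s=sense();print(s['tool_pos'],s['tcp_rot'],s['ft_force'],s['time'],s['finger_gap'])
n="scene";x0,y0,x1,y1=(310,60,450,240)
p,d=snapshot(n)
cv2.imwrite(f"pics/{n}10c.png",cv2.resize(np.clip(p[y0:y1,x0:x1]*1.7,0,255).astype(np.uint8),None,fx=3.3,fy=3.3,interpolation=cv2.INTER_CUBIC))
```

```text
[449.93347273   1.04040177 311.33718076] [1.79999419e+02 2.14952424e-03 1.79979347e+02] [ 0.21412123 -0.12555036 -0.87127107] 21.575 17.06440288521587
```

View pics/scene10c.png

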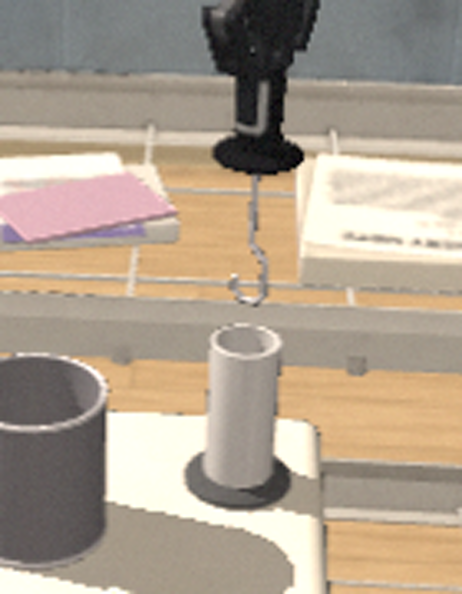

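The crook is above the tube mouth: hook at crop x≈250, tube at x≈245. Lowering.

Call:
jog_arm([
  [[0, 0, 0], [0, 0, 0.005], -1],
  [[0, 0, 0], [0, 0, 0.015], -1],
  [[0, 0, 0], [0, 0, 0.03], -1],
  [[0, 0, 0], [0, 0, 0.048], -1],
  [[0, 0, 0], [0, 0, 0.066], -1],
  [[0, 0, 0], [0, 0, 0.084], -1],
  [[0, 0, 0], [0, 0, 0.102], -1],
  [[0, 0, 0], [0, 0, 0.12], -1],
  [[0, 0, 0], [0, 0, 0.132], -1],
  [[0, 0, 0], [0, 0, 0.139], -1],
  [[0, 0, 0], [0, 0, 0.143], -1],
  [[0, 0, 0], [0, 0, 0.143], -1],
])

```text
time: 23.12
tool_pos: [450.1, 1.0, 168.5]
tcp_rot: [-180.0, 0.0, 180.0]
ft_force: [-0.3, -0.1, -1.0]
finger_gap: 16.7
```

Call:
jog_arm([
  [[0, 0, 0], [0, 0, 0.001], -1],
  [[0, 0, 0], [0, 0, 0.002], -1],
  [[0, 0, 0], [0, 0, 0.0025], -1],
  [[0, 0, 0], [0, 0, 0.003], -1],
  [[0, 0, 0], [0, 0, 0.003], -1],
])

```text
time: 23.75
tool_pos: [450.1, 1.0, 165.6]
tcp_rot: [-180.0, 0.0, 180.0]
ft_force: [-1.3, -0.0, 1.1]
finger_gap: 17.1
```

Call:
jog_arm([
  [[0, 0, 0], [0, 0, 0.0005], -1],
  [[0, 0, 0], [0, 0, 0.0005], -0.4],
  [[0, 0, 0], [0, 0, 0.0005], 0],
  [[0, 0, 0], [0, 0, 0.0005], 0.5],
  [[0, 0, 0], [0, 0, 0.0005], 1],
  [[0, 0, 0], [0, 0, 0.0005], 1],
  [[0, 0, 0], [0, 0, 0.0005], 1],
  [[0, 0, 0], [0, 0, 0.0005], 1],
])

```text
time: 24.75
tool_pos: [449.9, 1.0, 164.8]
tcp_rot: [-180.0, -0.0, 180.0]
ft_force: [-1.2, 0.1, 0.9]
finger_gap: 85.6
```

Call:
jog_arm([
  [[0, 0, 0], [0, 0, -0.005], 1],
  [[0, 0, 0], [0, 0, -0.015], 1],
  [[0, 0, 0], [0, 0, -0.03], 1],
  [[0, 0, 0], [0, 0, -0.055], 1],
  [[0, 0, 0], [0, 0, -0.085], 1],
  [[0, 0, 0], [0, 0, -0.12], 1],
  [[0, 0, 0], [0, 0, -0.15], 1],
  [[0, 0, 0], [0, 0, -0.17], 1],
  [[0, 0, 0], [0, -0.03, -0.18], 1],
  [[0, 0, 0], [0, -0.08, -0.18], 1],
  [[0, 0, 0], [0, -0.13, -0.18], 1],
  [[0, 0, 0], [0, -0.18, -0.18], 1],
])

```text
time: 26.25
tool_pos: [449.6, -180.5, 345.2]
tcp_rot: [180.0, 0.0, 180.0]
ft_force: [0.7, -0.2, -0.0]
finger_gap: 85.2
```

Run:
```python
from h import *
s=sense();print(s['tool_pos'],s['tcp_rot'],s['ft_force'],s['time'],s['finger_gap'])
for n,(x0,y0,x1,y1) in (("scene",(225,120,425,310)),("top",(220,110,460,310))):
    p,d=snapshot(n); np.savez(f"pics/{n}11.npz",p=p,d=d); P=cloud(n,d)
    cv2.imwrite(f"pics/{n}11.png",cv2.resize(np.clip(p[y0:y1,x0:x1]*1.4,0,255).astype(np.uint8),None,fx=3,fy=3,interpolation=cv2.INTER_CUBIC))
    m=(abs(P[...,0]-449)<40)&(abs(P[...,1]-2)<40)&(P[...,2]>187)&(P[...,2]<200); q=P[m]; print(n,"griptop",len(q),q.mean(0) if len(q) else 0)
    m=(abs(P[...,0]-371)<40)&(abs(P[...,1]-256)<40)&(P[...,2]>64)&(P[...,2]<80); q=P[m]; print(n,"loop",len(q),q.mean(0),q[:,2].max())
    m=(abs(P[...,0]-371)<45)&(abs(P[...,1]-256)<45)&(P[...,2]>24)&(P[...,2]<30.5); q=P[m]; print(n,"basket rim plane",np.linalg.lstsq(np.c_[q[:,:2]-[371,256],np.ones(len(q))],q[:,2],rcond=None)[0])
```

```text
[ 449.62914344 -180.45163318  345.15217268] [1.79998719e+02 1.39575301e-02 1.79993858e+02] [ 0.65525511 -0.1985233  -0.03824534] 26.25 85.24208629154907
scene griptop 48 [448.75443475   4.21402354 189.55481492]
scene loop 35 [372.9351321  258.75888166  67.75921613] 73.55383457600226
scene basket rim plane [5.80623062e-03 1.06978081e-02 2.69685599e+01]
top griptop 174 [450.32624744   2.65600242 189.8562361 ]
top loop 44 [373.00234175 257.37939901  68.66767705] 73.27044235157996
top basket rim plane [-4.85077219e-03 -5.46607627e-03  2.74621325e+01]
```

View pics/scene11.png

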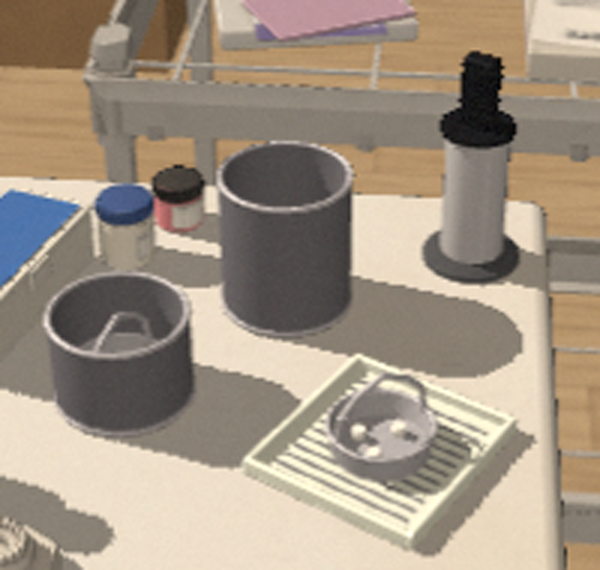

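View pics/top11.png

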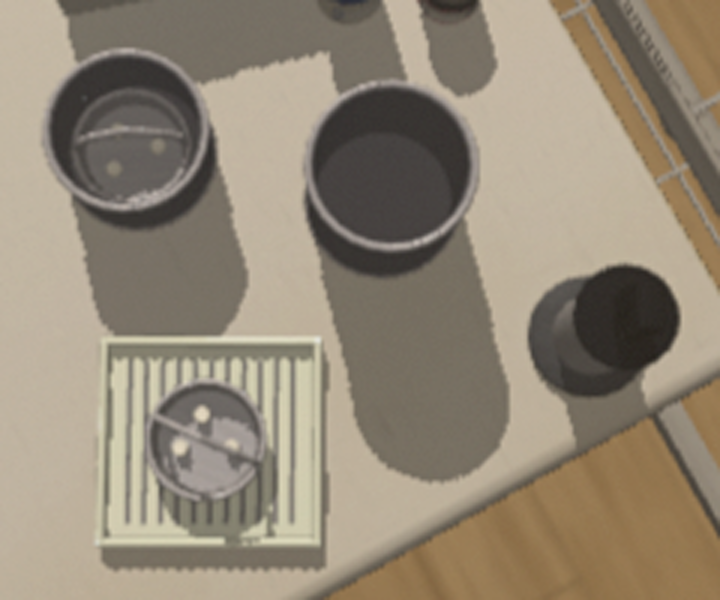

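The final views show the deep pot empty, the basket upright near the tray's centre (top crop (205,437)), and the hook back in its tube. I'll hold still for half a second, then hand in.

Call:
jog_arm([
  [[0, 0, 0], [0, 0, 0], 1],
  [[0, 0, 0], [0, 0, 0], 1],
  [[0, 0, 0], [0, 0, 0], 1],
  [[0, 0, 0], [0, 0, 0], 1],
])

```text
time: 26.85
tool_pos: [450.0, -178.3, 344.9]
tcp_rot: [-180.0, 0.0, -180.0]
ft_force: [-1.4, -0.5, -0.2]
finger_gap: 85.4
```

```bash
python3 -c "
from bench import *
print(hand_in()); print(sense()['time'])"
```

```text
the job is handed in; nothing more can be done
None
the job is handed in; nothing more can be done
```

I hooked the basket out of the deep pot, stood it upright on the draining tray, unhooked it and hung the hook back in its holder. I handed the job in at about 27 s; no verdict was reported.

- **On the way:** with the tool at 357 mm the basket hung on the hook. Its loop was about 210 mm up by my sums, against the 186 mm needed. The scene picture showed it above the rim.
- **Basket:** the loop is within about 3 mm of the tray's centre in plan. Its peak reads about 71–73 mm high in both cameras, and the basket's rim is level to within about 1 degree.
- **Hook:** the grip top measures within about 2 mm of where it started in the top view. The disc is on the tube's rim and the hook is upright.
- **Robot:** the gripper is open and clear, about 180 mm away. It never came near the basket, and the wrist force in my readings between moves stayed under 4 N.
- **Disagreement:** the scene camera read positions 2–3 mm different from the top camera, about its stated calibration error. The wrist force reading was too noisy (about ±1 N) to show the 1.4 N basket load clearly, so I confirmed the hooking from the pictures.

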